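# Load the cheese wrapper's feed chute in order

## Robot

A 6-joint arm with a two-finger parallel gripper is mounted at the origin on the work surface. World frame = base frame: x ahead of the robot, y to its left, z up, the work surface at z = 0. Lengths are in m, angles in rad, forces in N, time in s.
With the tool pointing down it reaches from about 0.325 to 0.925 m from the base axis. Payload 3.1 kg.
Tool frame: the origin (TCP) lies at the centre of the arm's flange, where the gripper is bolted on; the fingertips stand 173 mm ahead of it and the grasp point (between the pads) lies 155 mm ahead of it (robot.finger_overhang is the z of the fingertips in the tool frame, in m); z points along the fingers, y is the line along which they close (so a half turn about z gives the same grasp; the last joint's range is limited). The gripper opens to 85 mm and grips with 20 to 120 N. Pads are 22 mm wide; open, the fingers measure 114 mm over their backs; the gripper's body (76 mm by 85 mm) begins 54 mm behind the grasp point. The pads swing forward as they close: fully open they stand 13 mm farther back than shut.
Start: joints at [1.002, 0.217, 1.613, -0, 1.311, -0.112], TCP at [0.276, 0.561, 0.405] pointing down, gripper open.
Joint ranges: [-2.75, 2.75], [-0.78, 2.1], [0.31, 2.55], [-1.13, 4.27], [0.13, 2.63], [-2.58, 2.58]. Speed limits (rad/s): [2.79, 2.79, 3.14, 3.14, 3.14, 3.14].

## Interface

Orientations are given as [roll, pitch, yaw] about the fixed x, y, z axes, in that order (R = Rz(yaw) Ry(pitch) Rx(roll)).
In Python, from cell import telemetry, optics, robot gives the robot as it stands.
- The arm moves only by the tool carry_out, never from a script. Its argument "motion" is a list of rows, each an object with "travel": the shift along the tool's x, y, z in cm, a list of three; "rotation": the turn, a rotation vector about the tool's x, y, z in rad, a list of three. In form: [{"travel": [dx, dy, dz], "rotation": [ax, ay, az]}, ...]. A call has 1 to 8 rows; each row is the pose to reach, as a shift and turn from the pose commanded when the call began, along the tool's axes at that moment; what a row does not reach only later rows make up. A row lasts 1/10 s, in which the tool goes at most 50 mm and 8.59 degrees, less where a joint would pass 70% of its speed; a pose out of reach is approached as far as the arm can. A call with a gripper value outside its range is refused whole. "fingers" is the opening in per cent of the stroke, from 0 (shut) to 100 (fully open), set as the call begins (left out, the last holds). The fingers move at their own pace and stop on an object; "squeeze" is the grip in N (left out, the last holds). Time passes only in rows, so rows that repeat a pose let the fingers close. It gives the time, the measured TCP pose, the force, the opening and the grip force at its end, in the units of the state.
- telemetry.sense(): the state, without advancing time (a new reading comes with each control period).
- optics.capture(name): name is "scene" or "top" or "wrist"; returns (picture, depth): 480x640x3 uint8, red, green, blue; 480x640 float32, m along the optical axis (not along the pixel's ray), 0 where there is no reading.
- optics.camera_info(name): a dict with "fx", "fy", "cx", "cy" (pixels), "k1" (the pictures are not rectified: a ray, as slopes to the right and down, at radius r is drawn at 1 + k1 r^2 times it, then the intrinsics apply), "extrinsics" (4x4, takes a point from world to camera coordinates); the wrist camera has in their place "T_tool_cam" (4x4, takes a point from camera to tool coordinates, whose origin is the TCP and whose axes are the flange's). Camera axes: x right, y down, z forward; pixel columns grow to the right and rows downward; lengths in m; the calibration is good to about 2 mm. A picture is of the moment at which its call begins: read the wrist's pose just before it. camera_info takes no time and is no camera call.
- robot.job_done(): hands the job in; it is judged then, once.
The state is a dict: "t": time; "q": joint angles; "qvel": joint speeds; "effort": joint torques, N m; "tool_pos": TCP position; "tcp_rot": TCP orientation; "contact_force": force on the tool from outside, world axes, zero at the start; "ft_torque": the same for the moment, N m; "grip_width": finger opening in m; "finger_force": force on a finger pad.
Only numpy, scipy, OpenCV 4.12 (cv2) and the standard library are available. Lean on these libraries where they do the work, as an engineer would, in place of code of your own. Each camera call takes 0.05 s, during which the arm holds its last target. There are 200 camera calls.

## Task

Load the three ripened goat cheeses from the wooden loading tray into the sloping metal feed chute, one at a time, so that the low flat one leaves at the bottom gate first, then the straight tall drum, then the tapered one: each must slide right down and lie flat on its base in the queue. The cheeses are soft, so slide them along the tray and over the chute's mouth without lifting them, and leave the jar, the brush and the pot alone.

Things in the scene. Friction and masses are not known exactly. Their poses are not given: they have to be found in the camera images.
- feeder: Fixed wooden loading tray on legs with a metal chute leaving it. Origin: on the table below the middle of the chute's mouth. z up; y = level feed direction (tray at y < 0, chute downhill to +y); x across; it turns with yaw. Tray floor 125 mm up, flat, x -180 to 180, y -270 to 0 mm. A rim 12 mm high runs round the back (y = -270) and both sides (x = +-180).
- mouth (a point): Middle of the chute's mouth: the tray floor's edge, 125 mm up. Before it on the tray, guides 12 mm high, 10 mm thick: a throat 66 mm wide over the last 20 mm, and two funnel walls opening at 45 degrees to about 180 mm wide 75 mm before the mouth. A cheese pushed until its rear edge leaves the tray slides down the chute by itself.
- seat1 (a point): Where the centre of the first cheese's underside lies when it rests against the gate, 30 mm up the slope from it. The smooth metal chute goes down from the mouth at 28 degrees (0.489 rad) for 205 mm along the slope to a closed end gate 33 mm high; inside 70 mm wide, side walls 28 mm high, open on top.
- seat2 (a point): The same for the second cheese, 60 mm up the slope from seat1, touching the first.
- seat3 (a point): The same for the third cheese, 60 mm up the slope from seat2 (55 mm down the slope from the mouth), touching the second.
- low_cheese: Low flat white cheese: a disc 60 mm in diameter, 22 mm high, about 70 g. Origin: centre of its underside, z up. The three cheeses start on the tray in any order, one near each of three spots: 75 mm to either side of the chute's line, 140 mm before the mouth, and on the line 200 mm before it (each within 10 mm).
- drum_cheese: Tall straight-sided white-rinded cheese: a drum 60 mm in diameter and 42 mm high, about 130 g. Origin: centre of its underside, z up. Stands on the tray.
- cone_cheese: Tapered white-rinded cheese: 60 mm in diameter at its base, straight for 15 mm, then tapering to a flat top 38 mm across at 48 mm height, about 100 g. Origin: centre of its wide underside, z up. Stands on the tray on its wide base.
- jar: Bystander: closed jar 70 mm in diameter, 100 mm high, standing on the table. Origin: centre of its underside.
- brush: Bystander: hand brush lying on the table. Origin: underside, near its middle.
- pot: Bystander: open steel pot 110 mm in diameter, 75 mm high, standing on the table. Origin: centre of its underside.
Things that resemble listed ones, but are neither listed nor needed, are in the scene too. What is shaped like the low_cheese but blue is not meant.

How it is judged:
On the way, in this order (a step that is already met when the one before it is completed fails the run):
1. the low cheese lies flat at the bottom of the chute against the gate, with the other two still on the tray (distance between low_cheese and seat1 below 0.012 m and angle between low_cheese's own z axis and vertical below 0.65 rad and linear speed of low_cheese below 0.03 m/s and y of each of drum_cheese, cone_cheese in the frame of feeder below -0.02 m and z of each of drum_cheese, cone_cheese in the frame of feeder above 0.115 m), for 0.2 s.
2. the drum lies flat behind it, with the tapered cheese still on the tray (distance between low_cheese and seat1 below 0.012 m and angle between each of low_cheese, drum_cheese's own z axis and vertical below 0.65 rad and linear speed of each of low_cheese, drum_cheese below 0.03 m/s and distance between drum_cheese and seat2 below 0.012 m and y of cone_cheese in the frame of feeder below -0.02 m and z of cone_cheese in the frame of feeder above 0.115 m), for 0.2 s.
3. the tapered cheese lies flat behind the drum (distance between low_cheese and seat1 below 0.012 m and angle between each of low_cheese, drum_cheese, cone_cheese's own z axis and vertical below 0.65 rad and linear speed of each of low_cheese, drum_cheese, cone_cheese below 0.03 m/s and distance between drum_cheese and seat2 below 0.012 m and distance between cone_cheese and seat3 below 0.012 m), for 0.2 s.
At the end, for the whole second after the job is handed in: All three cheeses lie in the chute at rest (under 0.03 m/s), the low one within 12 mm of seat1, the drum within 12 mm of seat2, the tapered one within 12 mm of seat3, each on its base (its axis within 0.65 rad of vertical; the chute slopes 0.49 rad) (all of step 3); the robot touches nothing.
It fails at once if a cheese is lifted: its underside more than 30 mm above the tray floor (z of any of low_cheese, drum_cheese, cone_cheese in the frame of feeder above 0.155 m).
It fails at once if the jar, the brush or the pot is moved more than 30 mm (distance of any of jar, brush, pot from where it was at the start of the episode above 0.03 m).
It also fails if it takes over 67 s, if anything falls off the work surface, if the arm or the gripper's body presses on something with over 40 N, if the wrist force passes 120 N, or if a joint passes its speed limit or range.

## Working session

There is one attempt and no reset: what is moved stays moved. The work goes in short steps, Python scripts to look and compute and a tool call to move; the robot and the scene stay as the last step left them, time stands still between calls to the robot, and variables do not carry over. Pictures are saved under pics/ and viewed, at most 10 in all, crops included, and the job is handed in when it is done.

Besides the shell and the picture viewer there is one more tool, called in YAML: its name, and indented under it one key for each argument. carry_out: Moves the arm, as the interface text tells. Its arguments: {"type":"object","properties":{"motion":{"type":"array"},"fingers":{"type":"number"},"squeeze":{"type":"number"}},"required":["motion"]}

```bash
ls; mkdir -p pics
cat > h.py <<'E'
import numpy as np, cv2
from cell import telemetry, optics, robot
from scipy.spatial.transform import Rotation as R
def cap(n,f=None):
    s=telemetry.sense(); im,d=optics.capture(n)
    if f: cv2.imwrite('pics/'+f,im[:,:,::-1])
    return s,im,d
def campose(n,s=None):
    c=optics.camera_info(n)
    if 'extrinsics' in c: return c,np.linalg.inv(np.array(c['extrinsics']))
    T=np.eye(4);T[:3,:3]=R.from_euler('xyz',s['tcp_rot']).as_matrix();T[:3,3]=s['tool_pos']
    return c,T@np.array(c['T_tool_cam'])
def rays(n,uv,s=None):
    c,T=campose(n,s); uv=np.atleast_2d(uv).astype(float)
    K=np.array([[c['fx'],0,c['cx']],[0,c['fy'],c['cy']],[0,0,1]])
    p=cv2.undistortPoints(uv[:,None],K,np.array([c['k1'],0,0,0,0.]))[:,0]
    return T[:3,3],np.c_[p,np.ones(len(p))]@T[:3,:3].T
def onplane(n,uv,z,s=None):
    o,d=rays(n,uv,s); return o+d*((z-o[2])/d[:,2])[:,None]
def cloud(n,depth,s=None):
    v,u=np.mgrid[:480,:640]; o,d=rays(n,np.c_[u.ravel(),v.ravel()],s)
    return (o+d*depth.reshape(-1,1)).reshape(480,640,3)
E
python3 - <<'E'
from h import *
s,a,d=cap('scene','scene.png'); s,b,d2=cap('top','top.png')
print(s)
for n in('scene','top'): print(campose(n)[1].round(3))
E
```

```text
pics
{'t': 0.05, 'q': array([ 1.00181766e+00,  2.17784109e-01,  1.61491374e+00,  6.03926768e-06,
        1.31130452e+00, -1.12191185e-01]), 'qvel': array([-2.79007403e-03, -2.99694227e-04,  7.78943288e-05, -6.21470332e-04,
       -4.00134701e-04,  3.45835009e-04]), 'effort': array([-5.14842959e-04, -3.98331213e+01, -3.05196118e+01, -1.83364159e-04,
        4.65150704e-03, -5.80178337e-06]), 'tool_pos': array([0.27542778, 0.56059969, 0.40335984]), 'tcp_rot': array([-3.13919874e+00, -2.75578381e-04,  2.68480329e+00]), 'contact_force': array([0.08548307, 0.43523213, 0.32761288]), 'ft_torque': array([0.03748724, 0.08594232, 0.03641901]), 'finger_force': 0.0, 'grip_width': 0.08548568854667131}
[[ 0.672  0.609 -0.422  1.239]
 [ 0.741 -0.551  0.385 -0.7  ]
 [ 0.002 -0.571 -0.821  1.584]
 [ 0.     0.     0.     1.   ]]
[[-0.002 -0.995  0.1    0.386]
 [-1.     0.002 -0.006 -0.012]
 [ 0.005 -0.1   -0.995  1.228]
 [ 0.     0.     0.     1.   ]]
```

View pics/top.png

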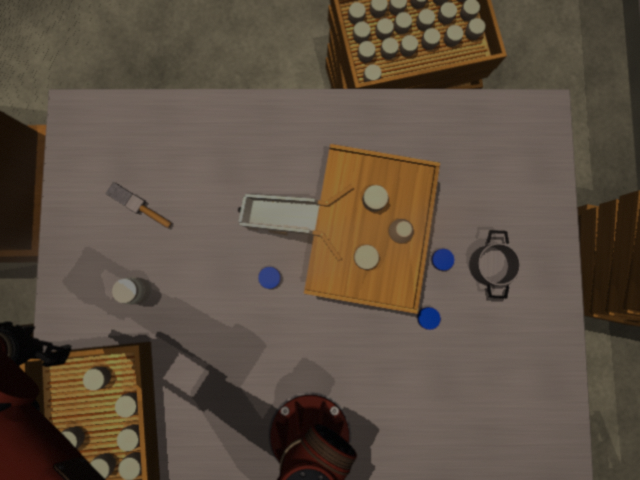

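View pics/scene.png

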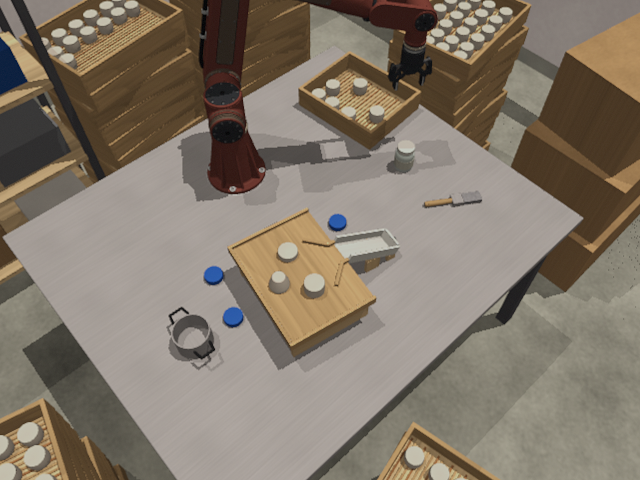

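The scene and top views agree. The tray is centred near (372,230) in top, with the chute to the left of its mouth at about (318,217). The low cheese is at (367,257), the drum at (376,197), and the cone at the back, (403,230). The blue discs are decoys.

```bash
cat > m.py <<'E'
from h import *
s,im,d=cap('top')
P=cloud('top',d)
X,Y,Z=P[...,0],P[...,1],P[...,2]
# tray floor: wooden colour at z~.125
hsv=cv2.cvtColor(im,cv2.COLOR_RGB2HSV)
roi=np.zeros((480,640),bool); roi[130:330,225:450]=1
wood=roi&(hsv[...,1]>90)&(hsv[...,0]<30)&(abs(Z-.13)<.02)
cn=max(cv2.findContours(wood.astype(np.uint8),cv2.RETR_EXTERNAL,cv2.CHAIN_APPROX_NONE)[0],key=cv2.contourArea)
r=cv2.boxPoints(cv2.minAreaRect(cn)); print('box',r.round(0).tolist())
w=onplane('top',r,.137); print(w.round(4).tolist(), 'floor z',np.median(Z[wood]))
c=onplane('top',cn[:,0],.137)[:,:2].astype(np.float32)
rect=cv2.minAreaRect(c); print(rect)
white=roi&(hsv[...,1]<80)&(hsv[...,2]>110)&(Z>.135)
n,l,st,ce=cv2.connectedComponentsWithStats(white.astype(np.uint8))
for i in range(1,n):
    if st[i,4]>60:
        k=l==i; zt=np.percentile(Z[k],80); kk=k&(abs(Z-zt)<.006); vv,uu=np.nonzero(kk)
        e=cv2.minEnclosingCircle(onplane('top',np.c_[uu,vv],zt)[:,:2].astype(np.float32))
        print(ce[i].round(0),st[i,4],'ztop',zt.round(4),'c',onplane('top',np.c_[uu,vv],zt).mean(0).round(4),e)
E
python3 m.py
```

```text
box [[301.0, 294.0], [327.0, 143.0], [442.0, 162.0], [417.0, 313.0]]
[[0.37, 0.0173, 0.137], [0.7469, -0.0455, 0.137], [0.6975, -0.3335, 0.137], [0.3232, -0.2609, 0.137]] floor z 0.12570512872036255
((0.5348819494247437, -0.15417766571044922), (0.28502553701400757, 0.3800179064273834), 79.9103012084961)
[375. 197.] 424 ztop 0.1689 c [ 0.6032 -0.1609  0.1689] ((0.6031874418258667, -0.16105125844478607), 0.02825758419930935)
[404. 228.] 163 ztop 0.1754 c [ 0.525  -0.2261  0.1754] ((0.5249370336532593, -0.22642655670642853), 0.017451325431466103)
[366. 257.] 413 ztop 0.1491 c [ 0.4599 -0.139   0.1491] ((0.46002301573753357, -0.13910964131355286), 0.027788426727056503)
```

```bash
cat > g.py <<'E'
import sys
from h import *
# usage g.py fx fy z [mouthx mouthy yawfeeder]
import json
F=json.load(open('f.json')); th=F[2]
ex=np.array([np.cos(th),np.sin(th)]); ey=np.array([-np.sin(th),np.cos(th)])
def to_w(fx,fy): return np.array(F[:2])+fx*ex+fy*ey
def to_f(p): v=np.asarray(p)[...,:2]-F[:2]; return np.stack([v@ex,v@ey],-1)
if __name__=='__main__':
    s=telemetry.sense(); Rt=R.from_euler('xyz',s['tcp_rot'])
    a=list(map(float,sys.argv[1:4]))
    g=np.r_[to_w(a[0],a[1]),a[2]]
    Rg=R.from_matrix(np.c_[[-ex[0],-ex[1],0],[ey[0],ey[1],0],[0,0,-1]])
    print('t',s['t'],'travel cm',(Rt.inv().apply(g-s['tool_pos'])*100).round(2),'rot',(Rt.inv()*Rg).as_rotvec().round(3),'now f',to_f(s['tool_pos']).round(4),s['tool_pos'][2].round(4),'w',s['grip_width'].round(4))
E
echo '[0.5594,-0.0163,-0.176]'>f.json; python3 g.py -0.0766 -0.138 0.40
python3 -c "
from cell import optics
print(optics.camera_info('wrist'))"
```

```text
{'fx': 347.1228845189456, 'fy': 347.1228845189456, 'cx': 323.71008943292753, 'cy': 242.74973460017068, 'k1': 7.214670952720942e-06, 'T_tool_cam': array([[-4.13867143e-04, -9.48041568e-01, -3.18146215e-01,
         8.16692247e-02],
       [ 9.99999826e-01, -2.58351073e-04, -5.31012179e-04,
        -7.92411192e-04],
       [ 4.21228202e-04, -3.18146380e-01,  9.48041510e-01,
         3.08124393e-02],
       [ 0.00000000e+00,  0.00000000e+00,  0.00000000e+00,
         1.00000000e+00]])}Traceback (most recent call last):
  File "g.py", line 14, in <module>
    print('t',s['t'],'travel cm',(Rt.inv().apply(g-s['tool_pos'])*100).round(2),'rot',(Rt.inv()*Rg).as_rotvec().round(3),'now f',to_f(s['tool_pos']).round(4),s['tool_pos'][2].round(4),'w',s['grip_width'].round(4))
                                                                                                                                                                                            ^^^^^^^^^^^^^^^^^^^^^
AttributeError: 'float' object has no attribute 'round'
```

```bash
sed -i "s/s\['grip_width'\].round(4)/round(s['grip_width'],4)/" g.py; python3 g.py -0.0766 -0.138 0.40
```

```text
t 0.15 travel cm [-47.39 -54.64   0.46] rot [-0.002 -0.    -0.281] now f [-0.3805  0.5183] 0.4037 w 0.0854
```

carry_out:
  motion:
    - {"travel":[-24,-27.5,0.4],"rotation":[0,0,-0.281]}
    - {"travel":[-24,-27.5,0.4],"rotation":[0,0,-0.281]}
    - {"travel":[-24,-27.5,0.4],"rotation":[0,0,-0.281]}
    - {"travel":[-24,-27.5,0.4],"rotation":[0,0,-0.281]}
    - {"travel":[-24,-27.5,0.4],"rotation":[0,0,-0.281]}
    - {"travel":[-24,-27.5,0.4],"rotation":[0,0,-0.281]}
    - {"travel":[-24,-27.5,0.4],"rotation":[0,0,-0.281]}
    - {"travel":[-24,-27.5,0.4],"rotation":[0,0,-0.281]}

```text
t: 0.95
tool_pos: [0.37, 0.2049, 0.4003]
tcp_rot: [-3.14, 0.0, 2.962]
contact_force: [-0.5, 0.2, -0.6]
grip_width: 0.0857
finger_force: 0.0
```

```bash
python3 g.py -0.0766 -0.138 0.40
```

```text
t 0.95 travel cm [-14.98 -32.2    0.1 ] rot [-0.002  0.    -0.004] now f [-0.2252  0.1846] 0.4003 w 0.0857
```

carry_out:
  motion:
    - {"travel":[-15,-32.2,0.1],"rotation":[0,0,0]}
    - {"travel":[-15,-32.2,0.1],"rotation":[0,0,0]}
    - {"travel":[-15,-32.2,0.1],"rotation":[0,0,0]}
    - {"travel":[-15,-32.2,0.1],"rotation":[0,0,0]}
    - {"travel":[-15,-32.2,0.1],"rotation":[0,0,0]}
    - {"travel":[-15,-32.2,0.1],"rotation":[0,0,0]}
    - {"travel":[-15,-32.2,0.1],"rotation":[0,0,0]}
    - {"travel":[-15,-32.2,0.1],"rotation":[0,0,0]}

```text
t: 1.75
tool_pos: [0.4618, -0.1396, 0.3999]
tcp_rot: [-3.139, 0.001, 2.96]
contact_force: [-0.2, 0.1, -0.7]
grip_width: 0.0849
finger_force: 0.0
```

```bash
python3 g.py -0.0766 -0.138 0.30
python3 - <<'E'
from g import *
s,im,d=cap('wrist','w1.png')
P=cloud('wrist',d,s); Z=P[...,2]; f=to_f(P)
hsv=cv2.cvtColor(im,cv2.COLOR_RGB2HSV)
# chute inner points: metal (low saturation), below floor
m=(d>0)&(hsv[...,1]<60)&(f[...,1]>.02)&(f[...,1]<.19)&(abs(f[...,0])<.06)&(Z<.15)&(Z>.02)
for y in np.arange(.02,.19,.02):
    k=m&(abs(f[...,1]-y)<.006)
    if k.sum()>20: print('y',y.round(2),'x',np.percentile(f[k][:,0],[1,99]).round(4),'zmed',np.median(Z[k]).round(4),(.125-y*np.tan(.489)).round(4))
wood=(hsv[...,1]>90)&(abs(Z-.125)<.006)&(d>0)
for x in (-.1,-.06,.06,.1):
    k=wood&(abs(f[...,0]-x)<.01); print('tray front edge at',x,np.percentile(f[k][:,1],99.5).round(4),np.median(Z[k]).round(4))
w=(hsv[...,1]<60)&(hsv[...,2]>90)&(Z>.135)&(Z<.185)&(f[...,1]<-.08)&(f[...,1]>-.26)&(abs(f[...,0])<.15)
n,l,st,ce=cv2.connectedComponentsWithStats(w.astype(np.uint8))
for i in range(1,n):
    if st[i,4]>200:
        k=l==i; zt=np.percentile(Z[k],80); kk=k&(abs(Z-zt)<.004)
        c,r=cv2.minEnclosingCircle(f[kk].astype(np.float32)); print(ce[i].round(),zt.round(4),'enc',np.round(c,4),round(r,4))
E
```

```text
t 1.75 travel cm [0.22 0.07 9.99] rot [-0.002  0.001 -0.006] now f [-0.0745 -0.1385] 0.3999 w 0.0849
y 0.02 x [-0.0427  0.0386] zmed 0.1165 0.1144
y 0.04 x [-0.0427  0.0417] zmed 0.1109 0.1037
y 0.06 x [-0.0427  0.0417] zmed 0.1004 0.0931
y 0.08 x [-0.0428  0.0415] zmed 0.0901 0.0824
y 0.1 x [-0.0427  0.0416] zmed 0.0788 0.0718
y 0.12 x [-0.0427  0.0418] zmed 0.069 0.0611
y 0.14 x [-0.0427  0.0414] zmed 0.0569 0.0505
y 0.16 x [-0.0427  0.0414] zmed 0.0418 0.0399
y 0.18 x [-0.0423  0.0393] zmed 0.037 0.0292
tray front edge at -0.1 -0.0053 0.1249
tray front edge at -0.06 -0.0051 0.1249
tray front edge at 0.06 -0.0459 0.1249
tray front edge at 0.1 -0.0472 0.1248
[324. 247.] 0.1474 enc [-0.0757 -0.1395] 0.0298
[239. 350.] 0.1726 enc [ 0.0025 -0.212 ] 0.0199
[331. 409.] 0.1668 enc [ 0.0531 -0.1356] 0.0246
```

View pics/w1.png

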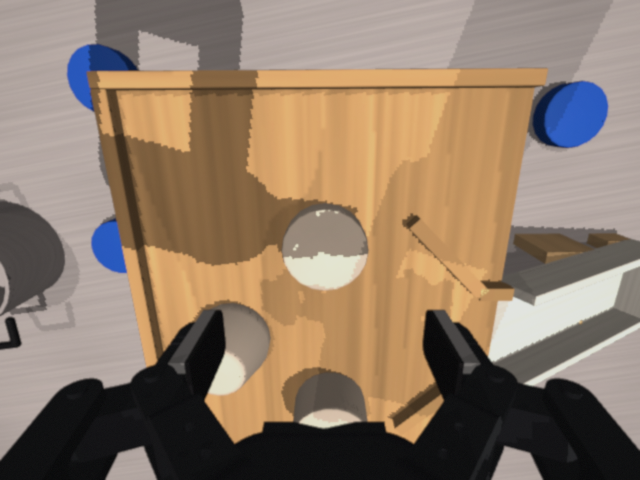

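The wrist view shows the low cheese at (325,248), centred between the fingers. The cone is at (240,350) and the drum at (330,410). The tray's front edge lies 5 mm behind my first estimate, so I'm correcting that.

```bash
echo '[0.5580,-0.0211,-0.177]'>f.json; python3 g.py -0.0752 -0.1345 0.298
```

```text
t 1.8 travel cm [ 0.08 -0.23 10.16] rot [-0.001 -0.    -0.004] now f [-0.0744 -0.1322] 0.3996 w 0.0855
```

carry_out:
  motion:
    - {"travel":[0.1,-0.2,3],"rotation":[0,0,0]}
    - {"travel":[0.1,-0.2,7],"rotation":[0,0,0]}
    - {"travel":[0.1,-0.2,9.2],"rotation":[0,0,0]}
    - {"travel":[0.1,-0.2,10.1],"rotation":[0,0,0]}
    - {"travel":[0.1,-0.2,10.1],"rotation":[0,0,0]}

```text
t: 2.3
tool_pos: [0.459, -0.1355, 0.2973]
tcp_rot: [3.14, -0.004, 2.967]
contact_force: [-0.5, 0.3, -0.6]
grip_width: 0.0853
finger_force: 0.0
```

carry_out:
  motion:
    - {"travel":[0,0,0],"rotation":[0,0,0]}
    - {"travel":[0,0,0],"rotation":[0,0,0]}
    - {"travel":[0,0,0],"rotation":[0,0,0]}
    - {"travel":[0,0,0],"rotation":[0,0,0]}
    - {"travel":[0,0,0],"rotation":[0,0,0]}
    - {"travel":[0,0,0],"rotation":[0,0,0]}
  fingers: 60
  squeeze: 20

```text
t: 2.9
tool_pos: [0.4608, -0.1371, 0.3008]
tcp_rot: [-3.141, 0.004, 2.966]
contact_force: [-0.8, 0.9, 6.8]
grip_width: 0.0583
finger_force: 22.7
```

```bash
python3 g.py 0 -0.07 0.298
```

```text
t 2.9 travel cm [-7.53  6.12  0.31] rot [-0.001  0.004  0.001] now f [-0.0752 -0.1313] 0.3008 w 0.0583
```

carry_out:
  motion:
    - {"travel":[-0.5,0.4,-0.1],"rotation":[0,0,0]}
    - {"travel":[-1.7,1.4,-0.1],"rotation":[0,0,0]}
    - {"travel":[-3.2,2.6,-0.1],"rotation":[0,0,0]}
    - {"travel":[-4.7,3.8,-0.1],"rotation":[0,0,0]}
    - {"travel":[-6.2,5.0,-0.1],"rotation":[0,0,0]}
    - {"travel":[-7.2,5.8,-0.1],"rotation":[0,0,0]}
    - {"travel":[-7.5,6.1,-0.1],"rotation":[0,0,0]}
    - {"travel":[-7.5,6.1,-0.1],"rotation":[0,0,0]}

```text
t: 3.7
tool_pos: [0.5453, -0.0899, 0.3009]
tcp_rot: [-3.141, 0.002, 2.967]
contact_force: [-0.4, -0.2, 5.0]
grip_width: 0.0586
finger_force: 22.6
```

```bash
python3 g.py 0 0.005 0.30
python3 - <<'E'
from g import *
s,im,d=cap('wrist','w2.png'); print(s['contact_force'],s['finger_force'])
E
```

```text
t 3.7 travel cm [-0.05  7.49  0.08] rot [-0.001  0.002  0.002] now f [-0.0004 -0.0699] 0.3009 w 0.0586
[-0.38129824 -0.2099384   5.02532067] 22.596247888868675
```

View pics/w2.png

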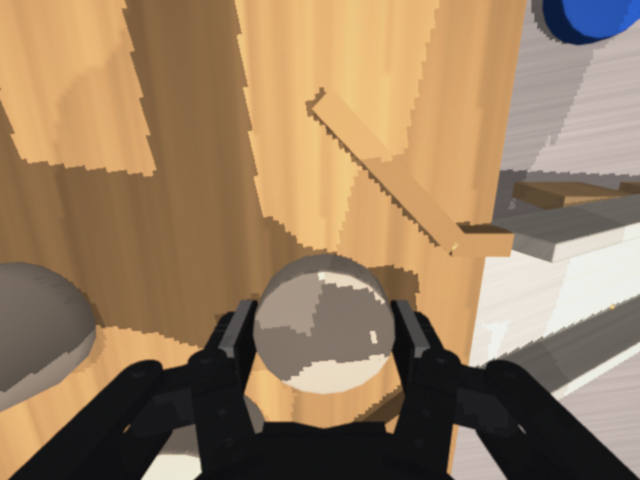

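The low cheese is held level at (325,325), on the chute's line between the funnel walls. I'll carry on to the mouth.

carry_out:
  motion:
    - {"travel":[0,0.5,-0.2],"rotation":[0,0,0]}
    - {"travel":[0,2.0,-0.2],"rotation":[0,0,0]}
    - {"travel":[0,3.8,-0.2],"rotation":[0,0,0]}
    - {"travel":[0,5.6,-0.2],"rotation":[0,0,0]}
    - {"travel":[0,7.2,-0.2],"rotation":[0,0,0]}
    - {"travel":[0,8.0,-0.2],"rotation":[0,0,0]}
    - {"travel":[0,8.2,-0.2],"rotation":[0,0,0]}
    - {"travel":[0,8.2,-0.2],"rotation":[0,0,0]}

```text
t: 4.55
tool_pos: [0.5585, -0.0087, 0.3014]
tcp_rot: [-3.141, -0.001, 2.967]
contact_force: [-0.1, -0.7, -1.2]
grip_width: 0.0585
finger_force: 22.0
```

carry_out:
  motion:
    - {"travel":[0,0,0],"rotation":[0,0,0]}
    - {"travel":[0,0,0],"rotation":[0,0,0]}
    - {"travel":[0,0,0],"rotation":[0,0,0]}
    - {"travel":[0,0,0],"rotation":[0,0,0]}
  fingers: 100

```text
t: 4.95
tool_pos: [0.5587, -0.0095, 0.3019]
tcp_rot: [-3.142, 0.0, 2.965]
contact_force: [0.4, 0.2, -0.2]
grip_width: 0.0851
finger_force: 0.0
```

```bash
python3 g.py 0 0.005 0.36
python3 - <<'E'
from g import *
s,im,d=cap('wrist','w3.png'); print(s['contact_force'],s['finger_force'])
E
```

```text
t 4.95 travel cm [-0.14 -0.65 -5.81] rot [-0.     0.     0.001] now f [-0.0013  0.0115] 0.3019 w 0.0851
[ 0.43891241  0.24542174 -0.19535286] 0.0
```

View pics/w3.png

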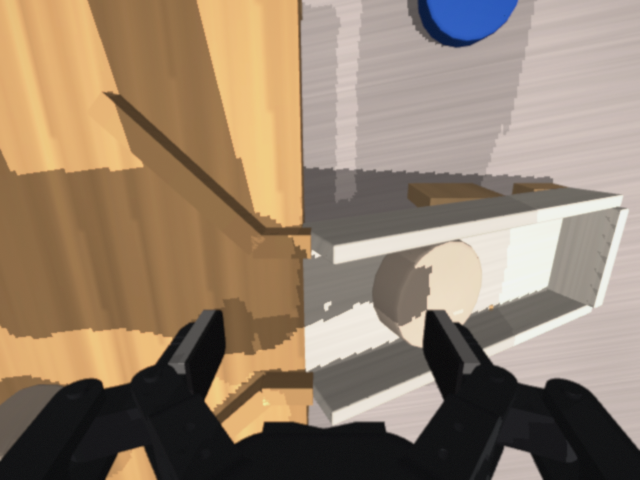

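The low cheese is flat in the chute at about (427,290), already sliding down. I'll raise the gripper and go above the drum.

carry_out:
  motion:
    - {"travel":[0,0,-3],"rotation":[0,0,0]}
    - {"travel":[0,0,-8],"rotation":[0,0,0]}
    - {"travel":[-2,-4,-10],"rotation":[0,0,0]}
    - {"travel":[-5,-8,-10],"rotation":[0,0,0]}
    - {"travel":[-7,-12,-10],"rotation":[0,0,0]}
    - {"travel":[-7.1,-14.2,-10],"rotation":[0,0,0]}
    - {"travel":[-7.1,-14.2,-10],"rotation":[0,0,0]}
    - {"travel":[-7.1,-14.2,-10],"rotation":[0,0,0]}

```text
t: 5.8
tool_pos: [0.6035, -0.1616, 0.4014]
tcp_rot: [3.141, -0.001, 2.964]
contact_force: [-0.2, 0.5, -0.3]
grip_width: 0.0854
finger_force: 0.0
```

```bash
cat > look.py <<'E'
from g import *
s,im,d=cap('wrist',sys.argv[1])
P=cloud('wrist',d,s); Z=P[...,2]; f=to_f(P); hsv=cv2.cvtColor(im,cv2.COLOR_RGB2HSV)
w=(d>0)&(hsv[...,1]<70)&(Z>.135)&(Z<.185)&(f[...,1]<-.08)&(f[...,1]>-.26)&(abs(f[...,0])<.15)
n,l,st,ce=cv2.connectedComponentsWithStats(w.astype(np.uint8))
for i in range(1,n):
    if st[i,4]>200:
        k=l==i; zt=np.percentile(Z[k],80); kk=k&(abs(Z-zt)<.004)
        c,r=cv2.minEnclosingCircle(f[kk].astype(np.float32)); print(ce[i].round(),zt.round(4),'enc',np.round(c,4),round(r,4))
# cheeses in the chute: heights above the slope
s,im,d=cap('top'); P=cloud('top',d); f=to_f(P); y=f[...,1]
h=P[...,2]-(.125-y*np.tan(.489))
for yc in np.arange(.01,.19,.01):
    k=(d>0)&(abs(f[...,0])<.012)&(abs(y-yc)<.005)
    if k.sum(): print(round(yc,2),round(float(np.median(h[k])*np.cos(.489))*1000,1),end=' | ')
print()
E
python3 look.py w4.png; python3 g.py 0.069 -0.130 0.302
```

```text
[202. 153.] 0.173 enc [ 0.0044 -0.2083] 0.0204
[324. 257.] 0.1673 enc [ 0.0701 -0.1309] 0.0298
0.01 1.9 | 0.02 1.5 | 0.03 1.2 | 0.04 0.8 | 0.05 1.0 | 0.06 0.5 | 0.07 1.5 | 0.08 1.4 | 0.09 0.8 | 0.1 1.2 | 0.11 1.1 | 0.12 1.4 | 0.13 1.4 | 0.14 18.8 | 0.15 23.0 | 0.16 22.9 | 0.17 23.0 | 0.18 23.0 | 
t 5.9 travel cm [ 0.03 -0.1   9.95] rot [ 0.001 -0.001  0.002] now f [ 0.0694 -0.1291] 0.4015 w 0.0854
```

carry_out:
  motion:
    - {"travel":[0,-0.2,3],"rotation":[0,0,0]}
    - {"travel":[0,-0.2,7],"rotation":[0,0,0]}
    - {"travel":[0,-0.2,9.2],"rotation":[0,0,0]}
    - {"travel":[0,-0.2,9.5],"rotation":[0,0,0]}
    - {"travel":[0,-0.2,9.5],"rotation":[0,0,0]}

```text
t: 6.4
tool_pos: [0.6033, -0.1621, 0.3063]
tcp_rot: [3.141, -0.001, 2.967]
contact_force: [-0.4, 0.5, -0.4]
grip_width: 0.0853
finger_force: 0.0
```

carry_out:
  motion:
    - {"travel":[0,0,0],"rotation":[0,0,0]}
    - {"travel":[0,0,0],"rotation":[0,0,0]}
    - {"travel":[0,0,0],"rotation":[0,0,0]}
    - {"travel":[0,0,0],"rotation":[0,0,0]}
    - {"travel":[0,0,0],"rotation":[0,0,0]}
    - {"travel":[0,0,0],"rotation":[0,0,0]}
  fingers: 60
  squeeze: 20

```text
t: 7.0
tool_pos: [0.6044, -0.1634, 0.3096]
tcp_rot: [-3.142, 0.005, 2.966]
contact_force: [-1.0, 1.6, 5.1]
grip_width: 0.0593
finger_force: 22.5
```

```bash
python3 g.py 0 -0.07 0.306
```

```text
t 7.0 travel cm [7.07 6.2  0.32] rot [-0.     0.005  0.001] now f [ 0.0708 -0.1319] 0.3096 w 0.0593
```

carry_out:
  motion:
    - {"travel":[0.5,0.4,-0.2],"rotation":[0,0,0]}
    - {"travel":[1.7,1.4,-0.2],"rotation":[0,0,0]}
    - {"travel":[3.2,2.7,-0.2],"rotation":[0,0,0]}
    - {"travel":[4.7,4.0,-0.2],"rotation":[0,0,0]}
    - {"travel":[6.0,5.2,-0.2],"rotation":[0,0,0]}
    - {"travel":[6.8,5.9,-0.2],"rotation":[0,0,0]}
    - {"travel":[7.1,6.2,-0.2],"rotation":[0,0,0]}
    - {"travel":[7.1,6.2,-0.2],"rotation":[0,0,0]}

```text
t: 7.8
tool_pos: [0.5443, -0.0896, 0.3095]
tcp_rot: [3.141, 0.0, 2.966]
contact_force: [-1.2, 0.6, 6.4]
grip_width: 0.0592
finger_force: 22.5
```

```bash
python3 g.py 0 0.01 0.310
```

```text
t 7.8 travel cm [-0.16  7.98 -0.05] rot [0.    0.    0.001] now f [-0.0015 -0.0699] 0.3095 w 0.0592
```

carry_out:
  motion:
    - {"travel":[-0.1,0.5,-0.2],"rotation":[0,0,0]}
    - {"travel":[-0.1,2.0,-0.2],"rotation":[0,0,0]}
    - {"travel":[-0.1,3.8,-0.2],"rotation":[0,0,0]}
    - {"travel":[-0.1,5.6,-0.2],"rotation":[0,0,0]}
    - {"travel":[-0.1,7.2,-0.2],"rotation":[0,0,0]}
    - {"travel":[-0.1,8.0,-0.2],"rotation":[0,0,0]}
    - {"travel":[-0.1,8.1,-0.2],"rotation":[0,0,0]}
    - {"travel":[-0.1,8.1,-0.2],"rotation":[0,0,0]}

```text
t: 8.6
tool_pos: [0.5592, -0.01, 0.3102]
tcp_rot: [-3.141, -0.001, 2.966]
contact_force: [0.5, 0.2, -1.7]
grip_width: 0.0593
finger_force: 22.2
```

carry_out:
  motion:
    - {"travel":[0,0,0],"rotation":[0,0,0]}
    - {"travel":[0,0,0],"rotation":[0,0,0]}
    - {"travel":[0,0,0],"rotation":[0,0,0]}
    - {"travel":[0,0,0],"rotation":[0,0,0]}
  fingers: 100

```text
t: 9.0
tool_pos: [0.5596, -0.0107, 0.311]
tcp_rot: [-3.142, 0.001, 2.965]
contact_force: [-0.2, 0.5, 0.6]
grip_width: 0.0851
finger_force: 0.0
```

```bash
python3 look.py w5.png;python3 g.py 0.003 -0.207 0.40
```

```text
0.01 317.4 | 0.02 322.1 | 0.03 326.6 | 0.04 331.6 | 0.05 334.5 | 0.06 345.2 | 0.07 340.0 | 0.08 40.6 | 0.12 1.7 | 0.13 1.5 | 0.14 18.5 | 0.15 23.4 | 0.16 23.8 | 0.17 23.0 | 0.18 23.1 | 
t 9.1 travel cm [ -0.32 -21.77  -8.91] rot [-0.     0.     0.001] now f [-0.0004  0.0107] 0.3109 w 0.0852
```

View pics/w5.png

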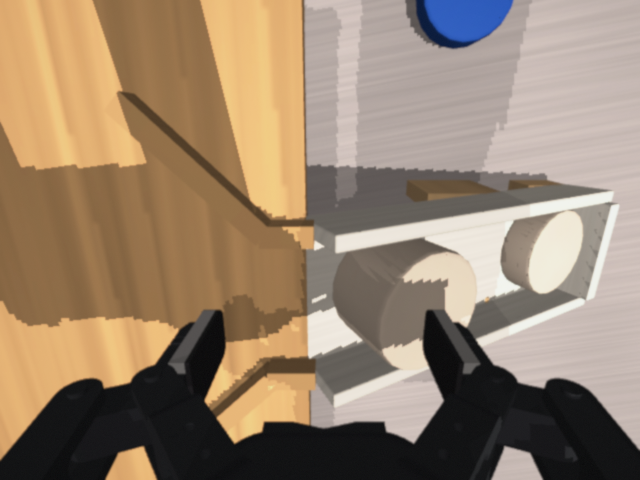

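The drum stands on the slope at about (405,305), perhaps leaning on the front finger. The low cheese is at the gate, (543,250). I'll lift straight up and look again.

carry_out:
  motion:
    - {"travel":[0,0,-1],"rotation":[0,0,0]}
    - {"travel":[0,0,-2.5],"rotation":[0,0,0]}
    - {"travel":[0,0,-5],"rotation":[0,0,0]}
    - {"travel":[0,0,-9],"rotation":[0,0,0]}
    - {"travel":[-0.3,-5,-9],"rotation":[0,0,0]}
    - {"travel":[-0.3,-10,-9],"rotation":[0,0,0]}
    - {"travel":[-0.3,-15,-9],"rotation":[0,0,0]}
    - {"travel":[-0.3,-19,-9],"rotation":[0,0,0]}

```text
t: 9.9
tool_pos: [0.5288, -0.2001, 0.4031]
tcp_rot: [-3.14, 0.003, 2.965]
contact_force: [0.9, -0.7, 0.9]
grip_width: 0.0853
finger_force: 0.0
```

carry_out:
  motion:
    - {"travel":[0,-2.8,0],"rotation":[0,0,0]}
    - {"travel":[0,-2.8,0],"rotation":[0,0,0]}
    - {"travel":[0,-2.8,0],"rotation":[0,0,0]}

```text
t: 10.2
tool_pos: [0.5243, -0.226, 0.4021]
tcp_rot: [3.142, 0.002, 2.964]
contact_force: [-0.5, 0.6, -0.8]
grip_width: 0.0853
finger_force: 0.0
```

```bash
python3 look.py w6.png;python3 g.py 0.003 -0.207 0.305
```

```text
[324. 250.] 0.1729 enc [ 0.0042 -0.2086] 0.0204
0.01 2.0 | 0.02 0.9 | 0.03 0.9 | 0.04 1.5 | 0.05 1.7 | 0.06 1.5 | 0.07 0.7 | 0.08 4.4 | 0.09 23.8 | 0.1 41.8 | 0.11 43.6 | 0.12 43.6 | 0.13 43.2 | 0.14 42.6 | 0.15 40.3 | 0.16 22.6 | 0.17 23.6 | 0.18 23.3 | 
t 10.3 travel cm [-0.   -0.07  9.65] rot [0.    0.001 0.002] now f [ 0.0029 -0.2063] 0.4015 w 0.0854
```

The drum lies flat behind the low cheese: the profile is 42 mm high from y = 0.10 to 0.15. Next is the cone.

carry_out:
  motion:
    - {"travel":[-0.1,-0.2,0],"rotation":[0,0,0]}
    - {"travel":[-0.1,-0.2,2],"rotation":[0,0,0]}
    - {"travel":[-0.1,-0.2,5],"rotation":[0,0,0]}
    - {"travel":[-0.1,-0.2,8],"rotation":[0,0,0]}
    - {"travel":[-0.1,-0.2,9.5],"rotation":[0,0,0]}
    - {"travel":[-0.1,-0.2,9.8],"rotation":[0,0,0]}
    - {"travel":[-0.1,-0.2,9.8],"rotation":[0,0,0]}
  fingers: 88

```text
t: 11.0
tool_pos: [0.5253, -0.2273, 0.3029]
tcp_rot: [3.142, -0.0, 2.967]
contact_force: [0.4, 0.1, 0.4]
grip_width: 0.0754
finger_force: 0.0
```

carry_out:
  motion:
    - {"travel":[0,0,0],"rotation":[0,0,0]}
    - {"travel":[0,0,0],"rotation":[0,0,0]}
    - {"travel":[0,0,0],"rotation":[0,0,0]}
    - {"travel":[0,0,0],"rotation":[0,0,0]}
    - {"travel":[0,0,0],"rotation":[0,0,0]}
    - {"travel":[0,0,0],"rotation":[0,0,0]}
  fingers: 60
  squeeze: 20

```text
t: 11.6
tool_pos: [0.5258, -0.228, 0.3051]
tcp_rot: [-3.141, 0.004, 2.966]
contact_force: [0.6, 1.0, 5.7]
grip_width: 0.058
finger_force: 22.1
```

```bash
python3 g.py 0 0.012 0.306
```

```text
t 11.6 travel cm [ 0.45 22.13 -0.11] rot [-0.001  0.004  0.001] now f [ 0.0048 -0.2093] 0.3051 w 0.058
```

carry_out:
  motion:
    - {"travel":[0,0.7,-0.2],"rotation":[0,0,0]}
    - {"travel":[0.1,2.5,-0.2],"rotation":[0,0,0]}
    - {"travel":[0.2,4.8,-0.2],"rotation":[0,0,0]}
    - {"travel":[0.3,7.2,-0.2],"rotation":[0,0,0]}
    - {"travel":[0.4,9.6,-0.2],"rotation":[0,0,0]}
    - {"travel":[0.5,12,-0.2],"rotation":[0,0,0]}
    - {"travel":[0.5,13.5,-0.2],"rotation":[0,0,0]}
    - {"travel":[0.5,14,-0.2],"rotation":[0,0,0]}

```text
t: 12.4
tool_pos: [0.5446, -0.0873, 0.3051]
tcp_rot: [-3.141, 0.0, 2.968]
contact_force: [-0.9, -2.6, 3.8]
grip_width: 0.0583
finger_force: 22.0
```

```bash
python3 g.py 0 0.012 0.306
```

```text
t 12.4 travel cm [-0.18  7.95 -0.1 ] rot [-0.001  0.     0.004] now f [-0.0015 -0.0675] 0.3051 w 0.0583
```

carry_out:
  motion:
    - {"travel":[-0.1,0.7,-0.2],"rotation":[0,0,0]}
    - {"travel":[-0.1,2.2,-0.2],"rotation":[0,0,0]}
    - {"travel":[-0.1,4.0,-0.2],"rotation":[0,0,0]}
    - {"travel":[-0.1,5.8,-0.2],"rotation":[0,0,0]}
    - {"travel":[-0.1,7.2,-0.2],"rotation":[0,0,0]}
    - {"travel":[-0.1,7.9,-0.2],"rotation":[0,0,0]}
    - {"travel":[-0.1,7.9,-0.2],"rotation":[0,0,0]}
    - {"travel":[-0.1,7.9,-0.2],"rotation":[0,0,0]}

```text
t: 13.2
tool_pos: [0.5592, -0.0114, 0.3064]
tcp_rot: [-3.141, -0.001, 2.966]
contact_force: [0.2, 0.5, -0.8]
grip_width: 0.0581
finger_force: 21.7
```

carry_out:
  motion:
    - {"travel":[0,0,0],"rotation":[0,0,0]}
    - {"travel":[0,0,0],"rotation":[0,0,0]}
    - {"travel":[0,0,0],"rotation":[0,0,0]}
    - {"travel":[0,0,0],"rotation":[0,0,0]}
  fingers: 100

```text
t: 13.6
tool_pos: [0.5593, -0.0116, 0.3069]
tcp_rot: [-3.142, 0.0, 2.965]
contact_force: [-0.9, 0.0, -0.3]
grip_width: 0.0854
finger_force: 0.0
```

carry_out:
  motion:
    - {"travel":[0,0,-1],"rotation":[0,0,0]}
    - {"travel":[0,0,-2.5],"rotation":[0,0,0]}
    - {"travel":[0,0,-5],"rotation":[0,0,0]}
    - {"travel":[0,0,-9],"rotation":[0,0,0]}
    - {"travel":[0,-5,-11],"rotation":[0,0,0]}
    - {"travel":[0,-10,-11],"rotation":[0,0,0]}
    - {"travel":[0,-15,-11],"rotation":[0,0,0]}
    - {"travel":[0,-18,-11],"rotation":[0,0,0]}

```text
t: 14.4
tool_pos: [0.5273, -0.1911, 0.4194]
tcp_rot: [-3.139, 0.004, 2.965]
contact_force: [0.5, 0.7, -0.5]
grip_width: 0.0855
finger_force: 0.0
```

```bash
python3 look.py w7.png
python3 - <<'E'
from h import *
s,im,d=cap('scene'); cv2.imwrite('pics/s2.png',cv2.resize(im[190:310,240:430,::-1],None,fx=4,fy=4))
E
```

```text
0.01 0.8 | 0.02 1.5 | 0.03 9.7 | 0.04 24.5 | 0.05 37.8 | 0.06 48.3 | 0.07 48.9 | 0.08 49.4 | 0.09 34.7 | 0.1 41.7 | 0.11 42.9 | 0.12 42.4 | 0.13 44.1 | 0.14 42.4 | 0.15 41.8 | 0.16 23.4 | 0.17 23.2 | 0.18 23.4 |
```

View pics/s2.png

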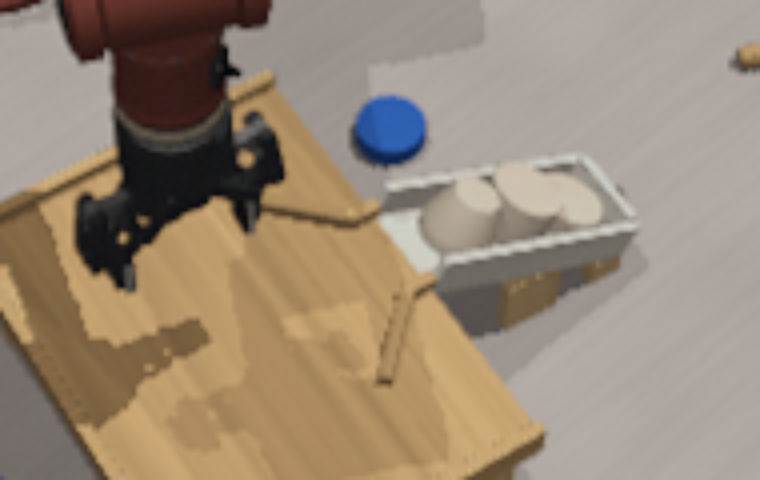

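The crop shows cone, drum and low cheese lying flat and touching in the queue, at about (460,215), (525,205) and (575,200). The gripper is clear of everything.

```bash
python3 -c "
from cell import robot
print(robot.job_done())"
```

```text
the job is handed in; nothing more can be done
None
```

The low cheese, then the drum, then the tapered cheese are in the chute, flat on their bases at their seats by my last camera check; I handed the job in at about 14.5 s, and no verdict came back.

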